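# Glue-up done: park the glue pot and hang up the spatula

### The job

First slide the glue pot across the warming plate, without lifting it off, from the red ring into the middle of the white ring and leave it standing there. Then hang the glue spatula by its wire eye on the brass peg of the rod stand and leave it hanging there, blade down. The peg can be clamped at any height on the rod, so look or feel for it; do not disturb the cork block, the rosin or the varnish jar.

Things in the scene. Friction and masses are not known exactly. Their poses are not given: they have to be found in the camera images.
- glue_pot: dark teal, smooth enamel pot with a fixed lid, 80 mm across, 81 mm high, 0.28 kg nominal; origin at the centre of its underside, z up. The lid's top is 68 mm above the origin, and on its centre stands a round knob 18 mm across from 68 to 81 mm high. It starts on the red ring.
- warming_plate: fixed flat black plate with a steel edge, 110 mm (x) by 240 mm (y) by 12 mm high, on the grey wool mat; origin at the centre of its underside. Its slick glass top (a pot slides on it easily) carries the two flush painted rings at y = +62 and -62 mm.
- hot_ring: red painted ring, 94 mm across, flush on the warming plate's top; origin at its centre. Marks where the pot is heated; which end of the plate it is at varies.
- rest_ring: white painted ring, 94 mm across, flush on the warming plate's top at the other end; origin at its centre. The pot's resting place.
- spatula: glue spatula lying flat on the bench, 158 mm long, 0.06 kg nominal; pale wooden handle 80 mm long, 14 mm wide, 12 mm thick. Origin at the centre of the handle's underside (close to the centre of mass); x runs along the handle to the wire eye, -x to the steel blade (22 mm wide, 3 mm thick, end at x = -81 mm), z up as it lies.
- spatula_eye (a point): centre of the spatula's round steel wire eye, at x = 60, y = 0, z = 6 mm in the spatula's frame; wire 6 mm thick, opening 21 mm across, 33 mm outside; the opening's axis is the spatula's z.
- stand: fixed rod stand: dark steel base 84 x 84 x 12 mm, origin at the centre of its underside, front -x (roughly to the robot). A vertical steel rod 12 mm thick stands at x = +20 mm, top 245 mm above the origin. On it a dark clamp block, 26 x 26 x 24 mm, with a screw knob behind and a brass peg in front, rigidly fixed at an unreported height: block centre 165 to 225 mm above the origin.
- peg_lowest (a point): point of the stand (x = -22.1, y = 0, z = 203.3 mm in its frame, same axes) where the centre of the peg's end ball is at the clamp's lowest setting; the real ball, 11 mm across, is 0 to 60 mm straight above it. The peg, 8 mm thick, lies in the stand's x-z plane: from the ball it runs down and back (+x, -z), 40 degrees off the vertical, about 45 mm to the clamp block's front.
- cork_block: bystander: brown cork block 45 x 70 x 30 mm, loose on the bench; origin at the centre of its underside. Leave alone.
- rosin: bystander: round brown rosin cake, 43 mm across, 16 mm high, loose on the bench; origin at the centre of its underside. Leave alone.
- varnish_jar: bystander: amber varnish jar, 56 mm across, 87 mm high, loose on the bench behind the stand's left side; origin at the centre of its underside. Leave alone.
Mind the look-alikes: they are no part of the job. Leave any pink look-alike of the glue_pot alone.

How it is judged:
On the way, in this order (a step that is already met when the one before it is completed fails the run):
1. the pot stands centred in the white ring (horizontal distance between glue_pot and rest_ring below 0.015 m and angle between glue_pot's own z axis and vertical below 0.1 rad and linear speed of glue_pot below 0.02 m/s and z of glue_pot in the frame of warming_plate between 0.006 and 0.018 m), for 0.2 s.
2. the spatula's eye is on the peg (x of spatula_eye in the frame of stand between -0.02 and 0.01 m and y of spatula_eye in the frame of stand between -0.015 and 0.015 m and z of spatula_eye in the frame of stand between 0.158 and 0.27 m), for 0.2 s.
At the end, for the whole second after the job is handed in: Pot upright and still on the plate, centre within 15 mm of the white ring's; spatula hangs still from the peg by its eye, blade down within 28 degrees, the eye's centre 10 to 40 mm in front of the rod axis, within 15 mm of the stand's middle plane and 158 to 270 mm above its underside (all of step 1 and all of step 2 and angle between spatula's own x axis and vertical below 0.5 rad and linear speed of spatula below 0.03 m/s and angular speed of spatula below 0.3 rad/s); the robot touches nothing.
It fails at once if the pot is lifted more than 8 mm off the warming plate (z of glue_pot in the frame of warming_plate above 0.02 m).
It fails at once if the pot is tipped more than 15 degrees (angle between glue_pot's own z axis and vertical above 0.26 rad).
It fails at once if the cork block is moved more than 20 mm or knocked over (distance of cork_block from where it was at the start of the episode above 0.02 m or angle between cork_block's own z axis and vertical above 0.5 rad).
It fails at once if the rosin is moved more than 20 mm or knocked over (distance of rosin from where it was at the start of the episode above 0.02 m or angle between rosin's own z axis and vertical above 0.5 rad).
It fails at once if the varnish jar is moved more than 20 mm or knocked over (distance of varnish_jar from where it was at the start of the episode above 0.02 m or angle between varnish_jar's own z axis and vertical above 0.5 rad).
It also fails if it takes over 58 s, if anything falls off the work surface, if the arm or the gripper's body presses on something with over 40 N, if the wrist force passes 120 N, or if a joint passes its speed limit or range.

### The arm

A 7-joint arm with a two-finger parallel gripper is mounted at the origin on a cart in front of the work surface, level with it; the furniture and walls round the work are solid. World frame = base frame: x ahead of the robot, y to its left, z up, the work surface at z = 0. Lengths are in m, angles in rad, forces in N, time in s.
With the tool pointing down it reaches from about 0.4 to 0.75 m from the base axis. Payload 19.5 kg.
Tool frame: the origin (TCP) lies where the fingers leave the gripper's body, on its centre line; the fingertips stand finger_overhang ahead of it and the grasp point (between the pads) lies 54 mm ahead of it (finger_overhang is the distance from the TCP to the fingertips, in m); z points along the fingers, y is the line along which they close (so a half turn about z gives the same grasp; the last joint's range is limited). The gripper opens to 85 mm and grips with 20 to 120 N. Pads are 22 mm wide; open, the fingers measure 114 mm over their backs; the gripper's body (76 mm by 85 mm) begins 54 mm behind the grasp point. The pads swing forward as they close: fully open they stand 13 mm farther back than shut.
Start: joints at [-1.168, 0.707, -0.028, 1.485, 0.022, 0.951, -0.075], TCP at [0.247, 0.519, 0.304] pointing down, gripper open.
Joint ranges: [-2.71, 2.71], [-0.32, 2.16], [-1.57, 1.52], [0, 2.45], [-1.46, 4.6], [0, 2.02], [-2.83, 2.83]. Speed limits (rad/s): [1.89, 1.89, 2.57, 2.57, 3.01, 3.01, 3.01].

### API

Orientations are given as a unit quaternion [x, y, z, w].
In Python, from rig import * gives the robot as it stands. Calls block until the motion is done:
- movep(position, orientation): joint-space move of the TCP to a pose.
- movel(position, orientation=None, max_speed=0.15, until_force=None): straight line of the TCP; orientation=None keeps the orientation; max_speed is the mean speed in m/s. With until_force (N) it stops when the force on the tool has changed by that much, and returns True; else False.
- move_joints(angles): joint-space move.
- move_gripper(opening, effort=None): finger opening in m; effort is the grip in N (None keeps the last); returns when the fingers have stopped.
- sleep(seconds).
- inverse_kinematics(position, orientation): joint angles nearest the present ones, or None.
- get_state(): the state.
- get_image(name): name is "scene" or "top" or "wrist"; returns the picture (420x560x3 uint8, blue, green, red); there is no depth.
- camera_model(name): a dict with "fov_y" (degrees; the focal length in pixels is half the picture's height over the tangent of half this angle, whatever the lens; pixels are square), "cx", "cy" (the principal point, pixels), "world_from_camera" (4x4, takes a point from camera to world coordinates). Camera axes: x right, y down, z forward; pixel columns grow to the right and rows downward; lengths in m; the calibration is good to about 2 mm. A picture is of the moment at which its call begins: read the wrist's pose just before it. camera_model takes no time and is no camera call; for the wrist camera it gives the pose at the moment of the call.
A pose or a line that the arm cannot do raises Unreachable and nothing moves.
- sign_off(): hands the job in; it is judged then, once.
Trained networks look in the newest picture that a camera, given by its name, has taken for a name from the list of things; names that differ only in an ending like _2 or _b are one class to them, and where a whole thing is asked for, a point or a joint stands for the part that bears it (a point fixed in the world has none). Each returns a list of dicts, best first, with "score" (0 to 1); they miss things now and then, are a little off and sometimes report something else, mostly with a low value. They report only what shows in the picture. A call takes as long as a camera call. They do not tell look-alikes from the thing itself.
- find_in(camera, target): "centre" ([x, y, z] in m, in world coordinates, good to about 4 mm: the middle of the surface that is visible of it).
- cut_out(camera, target): "mask" (420x560 bool, what is visible of it).
The state is a dict: "time": time; "joint_pos": joint angles; "joint_vel": joint speeds; "joint_torque": joint torques, N m; "tool_pos": TCP position; "tcp_rot": TCP orientation; "contact_force": force on the tool from outside, world axes, zero at the start; "ft_torque": the same for the moment, N m; "width": finger opening in m; "finger_force": force on a finger pad.
Only numpy, scipy, OpenCV 4.12 (cv2) and the standard library are available. Lean on these libraries where they do the work, as an engineer would, in place of code of your own. Each camera call takes 0.05 s, during which the arm holds its last target. There are 200 camera calls.

## Working session

There is one attempt and no reset: what is moved stays moved. The work goes in short steps, each a Python script; the robot and the scene stay as the last script left them, time stands still between calls to the robot, and variables do not carry over. Pictures are saved under pics/ and viewed, at most 10 in all, crops included, and the job is handed in when it is done.

```bash
mkdir -p pics; ls
cat > h.py <<'E'
from rig import *
import numpy as np, cv2
from scipy.spatial.transform import Rotation as R
def px2w(cam,u,v,z,M=None):
    m=M or camera_model(cam); f=210/np.tan(np.radians(m["fov_y"])/2); T=np.array(m["world_from_camera"])
    d=T[:3,:3]@np.array([(u-m["cx"])/f,(v-m["cy"])/f,1.]); o=T[:3,3]
    return o+d*(z-o[2])/d[2]
def w2px(cam,p,M=None):
    m=M or camera_model(cam); f=210/np.tan(np.radians(m["fov_y"])/2); T=np.array(m["world_from_camera"])
    c=T[:3,:3].T@(np.array(p)-T[:3,3]); return np.array([m["cx"]+f*c[0]/c[2],m["cy"]+f*c[1]/c[2]])
E
python3 - <<'E'
from h import *
s=get_state();print(s)
a=get_image("scene");b=get_image("top")
cv2.imwrite("pics/scene.png",a);cv2.imwrite("pics/top.png",b)
for c in("scene","top"):
    m=camera_model(c);print(c,m["fov_y"],m["cx"],m["cy"],np.round(m["world_from_camera"],3).tolist())
    for t in("glue_pot","warming_plate","hot_ring","rest_ring","spatula","spatula_eye","stand","cork_block","rosin","varnish_jar"):
        print(c,t,[(np.round(d["centre"],3).tolist(),round(d["score"],2)) for d in find_in(c,t)])
E
```

```text
pics
{'time': 0.0, 'joint_pos': array([-1.16770368,  0.70706047, -0.02760068,  1.48495779,  0.02201324,
        0.95089742, -0.07548651]), 'joint_vel': array([ 0.0006983 , -0.00115827, -0.00039477,  0.00035851,  0.00244975,
       -0.00014695,  0.00094698]), 'joint_torque': array([-7.77746891e-05, -8.83219457e+01,  1.23454683e+00, -2.36171454e+01,
        1.69008365e-02,  6.58928300e-03,  5.36526557e-05]), 'tool_pos': array([0.24734021, 0.51889788, 0.3034617 ]), 'tcp_rot': array([ 2.20563558e-01,  9.75372471e-01, -5.02689229e-04, -8.66564527e-05]), 'contact_force': array([-0.44866268,  0.66386986, -0.01175291]), 'ft_torque': array([ 0.04877343, -0.04197219, -0.02673227]), 'finger_force': 0.0, 'width': 0.08526881993469831}
scene 51.50376744151242 289.91804374022837 219.05059485262274 [[0.887, -0.262, 0.38, 0.116], [-0.461, -0.538, 0.705, -0.752], [0.02, -0.801, -0.599, 0.767], [0.0, 0.0, 0.0, 1.0]]
scene glue_pot [([0.474, -0.196, 0.077], 0.6), ([0.318, 0.157, 0.058], 0.56), ([0.656, -0.051, 0.011], 0.46)]
scene warming_plate [([0.472, -0.253, 0.019], 0.82), ([0.474, -0.198, 0.075], 0
[... 513 characters left out ...]
24395 208.40063152465532 [[-0.027, -0.982, 0.185, 0.312], [-1.0, 0.029, 0.007, -0.033], [-0.013, -0.185, -0.983, 1.169], [0.0, 0.0, 0.0, 1.0]]
top glue_pot [([0.322, 0.175, 0.061], 0.79), ([0.478, -0.179, 0.081], 0.65)]
top warming_plate [([0.475, -0.249, 0.018], 0.75)]
top hot_ring [([0.452, -0.164, 0.022], 0.74), ([0.668, -0.05, 0.008], 0.28)]
top rest_ring [([0.486, -0.309, 0.022], 0.8)]
top spatula []
top spatula_eye [([0.447, 0.126, 0.007], 0.58)]
top stand [([0.668, -0.045, 0.008], 0.64), ([0.485, -0.309, 0.02], 0.18)]
top cork_block [([0.375, 0.288, 0.026], 0.84), ([0.486, -0.312, 0.022], 0.44)]
top rosin [([0.612, -0.313, 0.018], 0.58)]
top varnish_jar [([0.683, 0.143, 0.078], 0.93)]
```

View pics/scene.png

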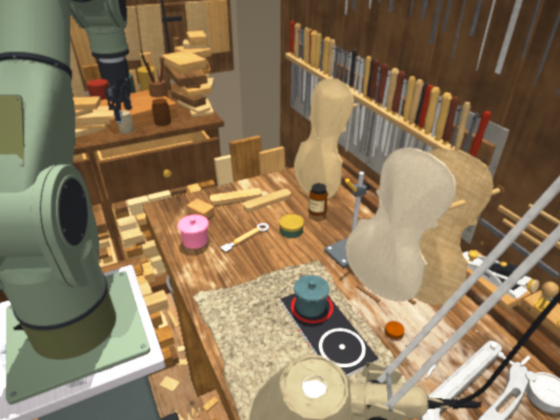

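View pics/top.png

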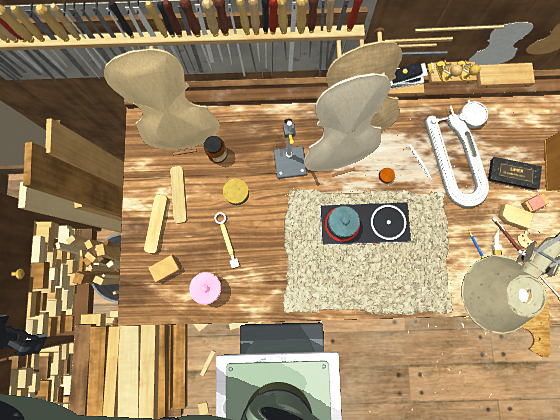

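Top view: the teal pot is on the red ring at (344,222) and the white ring is at (389,222). The pink look-alike pot is at (206,288); leave it. The spatula runs from the eye at (220,217) to the blade at (236,263), the stand base is at (290,162) and its clamp at (290,128). Possible mix-ups: pink pot (206,288) against teal pot (344,222), and the wooden sticks (155,225) and (178,195) against the spatula (228,240). I choose the teal pot and the stick with the wire eye, and check both in a close crop.

Run:
```python
from h import *
t=cv2.imread("pics/top.png");s=cv2.imread("pics/scene.png")
def c(i,x,y,w,h): return cv2.resize(i[y:y+h,x:x+w],(400,300),interpolation=cv2.INTER_CUBIC)
cv2.imwrite("pics/crop.png",np.vstack([np.hstack([c(t,260,105,80,60),c(s,320,165,80,60)]),np.hstack([c(t,315,185,100,75),c(t,190,205,80,60)])]))
# hue masks
hsv=cv2.cvtColor(t,cv2.COLOR_BGR2HSV)
# triangulate violin plate centre
def ray(cam,u,v):
    o=np.array(camera_model(cam)["world_from_camera"])[:3,3]; p=px2w(cam,u,v,0); d=p-o; return o,d/np.linalg.norm(d)
def tri(a,b):
    (o1,d1),(o2,d2)=ray("top",*a),ray("scene",*b)
    k=np.linalg.lstsq(np.c_[d1,-d2],o2-o1,rcond=None)[0]; p,q=o1+k[0]*d1,o2+k[1]*d2; return np.round((p+q)/2,3),round(np.linalg.norm(p-q),3)
print("violin",tri((350,120),(402,225)))
print("violin lowtip",tri((325,165),(375,285)))
for n,u,v,z in(("ring",389,222,.012),("pot knob",344,210,.093),("eye",220,217,.006),("blade end",236,264,.003),("base",290,162,.012)):print(n,px2w("top",u,v,z).round(3))
```

```text
violin (array([ 0.705, -0.194,  0.185]), np.float64(0.009))
violin lowtip (array([ 0.672, -0.158, -0.026]), np.float64(0.026))
ring [ 0.484 -0.314  0.012]
pot knob [ 0.506 -0.183  0.093]
eye [0.512 0.144 0.006]
blade end [0.383 0.102 0.003]
base [ 0.661 -0.052  0.012]
```

View pics/crop.png

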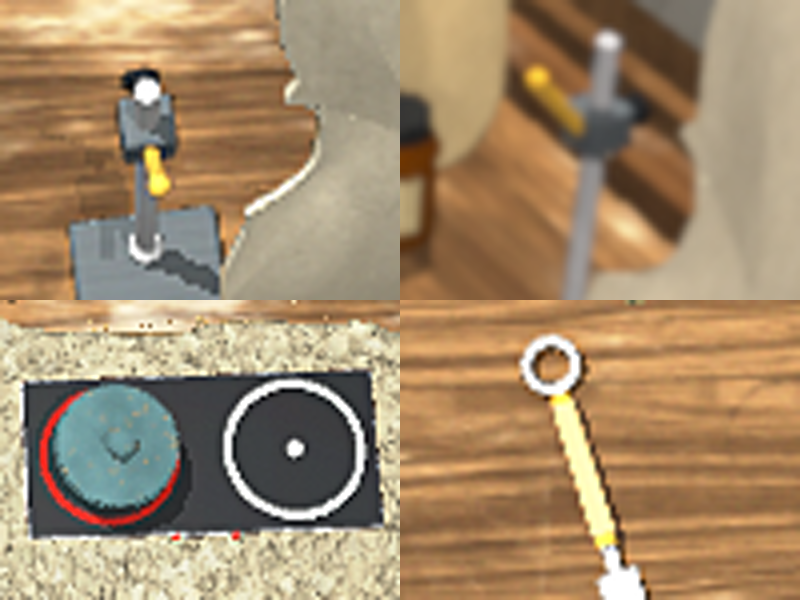

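Crop: the top view shows the brass peg with its ball at about (292,141.6) and the rod top at (289.4,123.4). The scene view has the ball at (347.6,180) and the rod top at (361.6,173.4). The teal pot is on the red ring with its knob at about (345,220), and the white ring's centre dot is at (388.8,222). The spatula eye is at (220.4,218) and its handle runs from (221.6,224.6) to (231.4,254). A tan violin plate leans on the wall to the right of the stand.

```bash
cat >> h.py <<'E'
def ray(cam,u,v):
    o=np.array(camera_model(cam)["world_from_camera"])[:3,3]; p=px2w(cam,u,v,0); d=p-o; return o,d/np.linalg.norm(d)
def tri(a,b,cams=("top","scene")):
    (o1,d1),(o2,d2)=ray(cams[0],*a),ray(cams[1],*b)
    k=np.linalg.lstsq(np.c_[d1,-d2],o2-o1,rcond=None)[0]; p,q=o1+k[0]*d1,o2+k[1]*d2; return np.round((p+q)/2,4),round(np.linalg.norm(p-q),4)
E
python3 - <<'E'
from h import *
P=lambda u,v,z:px2w("top",u,v,z).round(4)
C=[P(315+x/4,185+y/4,.012) for x,y in((25,83),(372,75),(382,225),(33,238))]
print("plate corners",C,"centre",np.mean(C,0))
print("rest",P(388.75,222,.012),"lid",P(344.2,221.7,.075),"knob",P(345.5,220.5,.093))
print("rest scene",px2w("scene",342,348,.012).round(4))
print("ball",tri((292,141.6),(347.6,180.2)),"rodtop",tri((289.4,123.4),(361.6,173.4)), P(289.4,123.4,.245), px2w("scene",361.6,173.4,.245))
B=[P(260+x/5,105+y/5,.012) for x,y in((70,225),(215,208))];print("base rear corners",B)
print("rodfoot",P(260+147/5,105+245/5,.012))
print("eye",P(220.4,218,.006),"h1",P(221.6,224.6,.012),"h2",P(231.4,254,.012))
m=cut_out("scene","spatula_eye");print([ (d["score"],np.argwhere(d["mask"]).mean(0)[::-1],d["mask"].sum()) for d in m])
t=cv2.imread("pics/top.png");h=cv2.cvtColor(t,cv2.COLOR_BGR2HSV)
m=((h[...,0]>80)&(h[...,0]<100)&(h[...,1]>70))[190:250,320:375].astype(np.uint8)
n,l,st,ce=cv2.connectedComponentsWithStats(m);i=1+st[1:,4].argmax();print("teal",st[i],ce[i]+[320,190])
E
```

```text
plate corners [array([ 0.5342, -0.1331,  0.012 ]), array([ 0.5329, -0.369 ,  0.012 ]), array([ 0.4305, -0.3674,  0.012 ]), array([ 0.4283, -0.1338,  0.012 ])] centre [ 0.481475 -0.250825  0.012   ]
rest [ 0.4842 -0.3132  0.012 ] lid [ 0.4789 -0.1844  0.075 ] knob [ 0.4791 -0.1854  0.093 ]
rest scene [ 0.4868 -0.3078  0.012 ]
ball (array([ 0.6408, -0.0544,  0.2385]), np.float64(0.0017)) rodtop (array([ 0.6825, -0.0498,  0.2435]), np.float64(0.002)) [ 0.681  -0.0494  0.245 ] [ 0.68212537 -0.05177894  0.245     ]
base rear corners [array([ 0.6968, -0.0081,  0.012 ]), array([ 0.7042, -0.0894,  0.012 ])]
rodfoot [ 0.6838 -0.0507  0.012 ]
eye [0.5093 0.1431 0.006 ] h1 [0.49   0.1389 0.012 ] h2 [0.4098 0.1128 0.012 ]
[(0.74, array([243.85384615, 237.30384615]), np.int64(260))]
teal [  7  16  32  32 610] [342.4557377  222.05901639]
```

Run:
```python
from h import *
for q in([0,1,0,0],[1,0,0,0]):
    print(inverse_kinematics([.479,-.186,.2],q),inverse_kinematics([.484,-.312,.15],q))
q=[0,1,0,0]
move_gripper(.04,20)
movep([.479,-.186,.185],q)
print(get_state()["time"])
r=movel([.479,-.186,.125],max_speed=.03,until_force=3)
s=get_state();print(r,s["time"],s["tool_pos"],s["contact_force"])
```

```text
[ 0.53164635  0.79689451 -0.41230369  1.82188182  0.5084609   0.62943049
  1.38247382] [ 0.78281128  0.96638703 -0.54022756  1.62593069  0.67519092  0.74379791
  1.4926478 ]
[ 0.08521683  0.81963757  0.42194549  1.83620478 -0.55416426  0.6050648
 -0.7174782 ] [ 0.34313252  0.95552172  0.3546012   1.64126325 -0.49773125  0.63588336
 -0.60500354]
4.3167
True 5.4167 [ 0.47909595 -0.1859307   0.15445932] [-1.7250524  -0.30211377 11.66353622]
```

Run:
```python
from h import *
a=get_image("wrist");b=get_image("scene")
cv2.imwrite("pics/w1.png",np.hstack([cv2.resize(a,(400,300)),cv2.resize(b[250:370,230:390],(400,300),interpolation=cv2.INTER_CUBIC)]))
print(w2px("scene",[.479,-.186,.0]),w2px("scene",[.479,-.186,.093]))
```

```text
[309.62703971 312.78216777] [311.65656884 283.86658931]
```

View pics/w1.png

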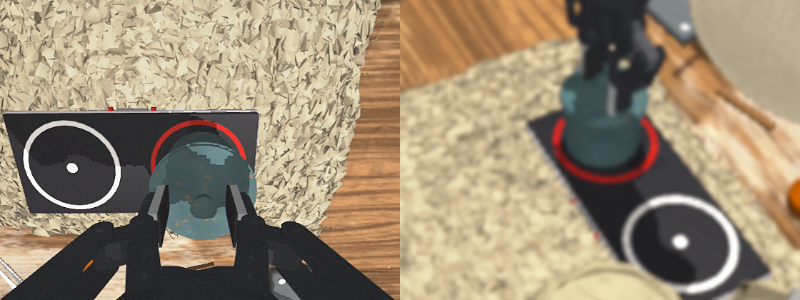

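The wrist view (left) shows both fingertips straddling the knob at (203,203) and resting on the lid, so the overhang is about 74 mm. Next: raise slightly, grip and slide.

Run:
```python
from h import *
p=get_state()["tool_pos"]
movel([.479,-.186,p[2]+.005])
move_gripper(.0,20)
s=get_state();print(s["width"],s["contact_force"],s["finger_force"],s["tool_pos"])
if .012<s["width"]<.022:
    movel([.484,-.312,s["tool_pos"][2]],max_speed=.08)
    s=get_state();print(s["width"],s["contact_force"],s["tool_pos"],s["time"])
    get_image("top")
    print("pot",find_in("top","glue_pot")[:3])
    cv2.imwrite("pics/t2.png",get_image("scene"))
```

```text
0.0160361580762753 [ 0.27173616 -0.06636763  0.03403941] 19.489705949672498 [ 0.47895897 -0.18596368  0.15947245]
0.015935993721812737 [0.0205391  0.69057514 1.29008877] [ 0.48409043 -0.3116932   0.15949815] 7.8167
pot [{'centre': [0.3193, 0.1748, 0.06], 'score': 0.87}, {'centre': [0.4664, -0.2987, 0.0799], 'score': 0.84}]
```

Run:
```python
from h import *
move_gripper(.05)
p=get_state()["tool_pos"]
movel([p[0],p[1],.25],max_speed=.25)
movep([.44,.0,.25],[0,1,0,0])
t=get_image("top");s=get_image("scene");print(get_state()["time"])
cv2.imwrite("pics/t3.png",np.hstack([cv2.resize(t[185:260,315:415],(400,300),interpolation=cv2.INTER_CUBIC),cv2.resize(s[260:380,260:420],(400,300),interpolation=cv2.INTER_CUBIC)]))
h=cv2.cvtColor(t,cv2.COLOR_BGR2HSV)
m=((h[...,0]>80)&(h[...,0]<100)&(h[...,1]>70))[190:260,320:425].astype(np.uint8)
n,l,st,ce=cv2.connectedComponentsWithStats(m);i=1+st[1:,4].argmax();c=st[i][:2]+st[i][2:4]/2-.5+[320,190];print("teal",st[i],c,px2w("top",*c,.072))
# spatula axis
m=cut_out("top","spatula_eye");print([(d["score"],np.argwhere(d["mask"]).mean(0)[::-1],d["mask"].sum()) for d in m])
```

```text
10.2
teal [ 57  13  33  31 617] [393. 218.] [ 0.48536682 -0.3102704   0.072     ]
[(0.84, array([227.4       , 241.69066667]), np.int64(375))]
```

View pics/t3.png

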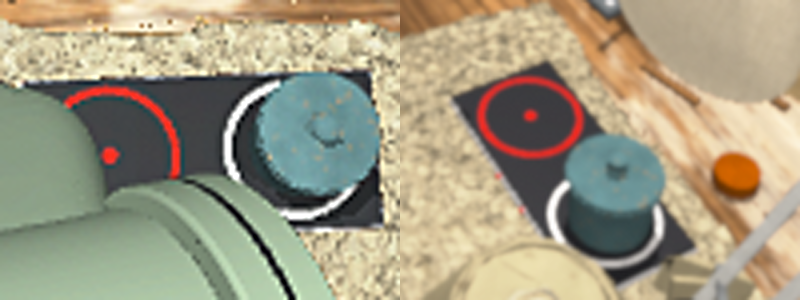

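Step 1 is done: the pot is at (0.485,-0.310) in the white ring, confirmed in both crops. Next I check that the hanging poses are reachable.

```bash
cat >> h.py <<'E'
ball=np.array([.6408,-.0544,.2385]); yaw=0.10
X=np.array([np.cos(yaw),np.sin(yaw),0]); Y=np.array([-np.sin(yaw),np.cos(yaw),0]); Z=np.array([0,0,1.])
peg=-np.sin(np.radians(40))*X+np.cos(np.radians(40))*Z   # up along the peg
def pose(E,pitch,sgn,g=-.005,h=.072,dz=0):
    """TCP pose putting the eye at E, spatula x elevated by pitch above the stand's +x"""
    a=np.radians(pitch); sx=np.cos(a)*X+np.sin(a)*Z; sz=-np.sin(a)*X+np.cos(a)*Z
    M=np.c_[sgn*sx,-sgn*Y,-sz]
    return E-(.06-g)*sx+h*sz, R.from_matrix(M).as_quat()
E
python3 - <<'E'
from h import *
for sgn in(1,-1):
    print(sgn)
    a=.295;sx=np.array([np.cos(a),np.sin(a),0]);M=np.c_[sgn*sx,-sgn*np.cross(Z,sx),-Z]
    print("grasp",inverse_kinematics([.447,.124,.08],R.from_matrix(M).as_quat()))
    for d,p in((.03,40),(-.025,40),(-.025,60),(-.025,80),(-.025,90)):
        j=inverse_kinematics(*pose(ball+d*peg,p,sgn));print(d,p,pose(ball+d*peg,p,sgn)[0].round(3),None if j is None else np.round(j,2))
E
```

```text
1
grasp [-0.38936604  0.98159604  0.0906021   2.05838131 -0.630606    0.12792302
 -0.98801607]
0.03 40 [ 0.526 -0.066  0.275] [ 0.63  0.75 -0.9   2.23  2.27  0.58  2.73]
-0.025 40 [ 0.561 -0.062  0.233] [ 0.6   0.88 -0.9   2.16  2.3   0.65  2.77]
-0.025 60 [ 0.562 -0.062  0.199] [ 0.69  1.23 -1.13  2.37  2.77  1.28  2.67]
-0.025 80 [ 0.575 -0.061  0.168] [ 0.64  1.46 -0.91  2.37  3.35  1.61  2.59]
-0.025 90 [ 0.585 -0.06   0.154] [ 0.3   1.41 -0.25  2.3   3.52  2.01  2.  ]
-1
grasp [-0.25486098  0.97584599 -0.15205394  2.05531509  0.83028568  0.17077699
  0.70227762]
0.03 40 [ 0.526 -0.066  0.275] [ 0.79  0.94 -1.34  2.23  1.99  0.91 -0.06]
-0.025 40 [ 0.561 -0.062  0.233] [ 0.74  1.09 -1.35  2.16  2.05  1.   -0.01]
-0.025 60 [ 0.562 -0.062  0.199] [ 0.75  1.35 -1.35  2.37  2.66  1.36 -0.24]
-0.025 80 [ 0.575 -0.061  0.168] [ 0.78  1.7  -1.35  2.37  3.22  1.5  -0.05]
-0.025 90 [ 0.585 -0.06   0.154] [ 0.82  1.85 -1.35  2.28  3.49  1.39  0.02]
```

Run:
```python
from h import *
a=.295;sx=np.array([np.cos(a),np.sin(a),0]);M=np.c_[-sx,np.cross(Z,sx),-Z];q=R.from_matrix(M).as_quat()
move_gripper(.04,40)
movep([.447,.124,.11],q)
r=movel([.447,.124,.06],max_speed=.03,until_force=4)
s=get_state();z=s["tool_pos"][2];print(r,s["tool_pos"],s["time"])
if r and .066<z<.078:
    movel([.447,.124,z+.004])
    move_gripper(0,40);s=get_state();print(s["width"],s["finger_force"],s["tool_pos"],s["contact_force"])
    w=get_image("wrist")
    # spatula in wrist image at this instant, while still flat: eye & handle axis
    cv2.imwrite("pics/w2.png",w); m=camera_model("wrist");print({k:(np.round(v,4).tolist()) for k,v in m.items()})
    print(find_in("wrist","spatula_eye")[:2], s["time"])
```

```text
True [0.446908   0.12405412 0.07110716] 12.475
0.012426122425548995 39.9959796667099 [0.44697892 0.12400124 0.07508419] [-0.45129049 -0.29656471  2.9311898 ]
{'fov_y': 67.1312, 'cx': 275.9646, 'cy': 210.2977, 'world_from_camera': [[-0.2897, 0.9085, 0.3012, 0.3685], [0.9571, 0.2749, 0.0916, 0.1005], [0.0004, 0.3149, -0.9491, 0.1459], [0.0, 0.0, 0.0, 1.0]]}
[{'centre': [0.4273, 0.1194, 0.0066], 'score': 0.88}] 13.075
```

View pics/w2.png

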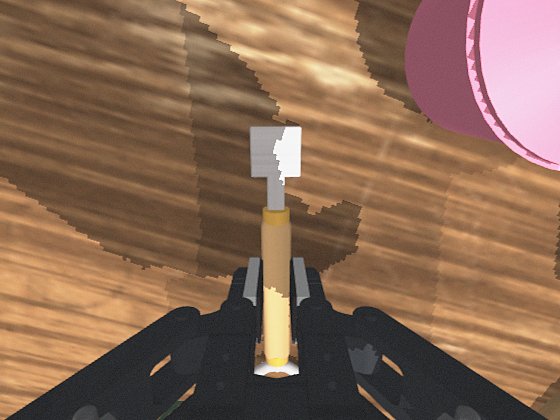

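The wrist view shows the handle gripped and straight in the fingers, with the blade end at (275.5,126) and the handle's blade-side end at (275.5,208). The pink pot is well clear.

Run:
```python
from h import *
a=.295;sx=np.array([np.cos(a),np.sin(a),0]);sy=np.cross(Z,sx);s=get_state();T=s["tool_pos"]
for n,u,v,z,x in(("blade",275.5,126,.006,-.081),("hend",275.5,208,.011,-.04),("blade_z3",275.5,126,.003,-.081)):
    p=px2w("wrist",u,v,z)-T;print(n,"along",(p@sx).round(4),"lat",(p@sy).round(4),"=> origin rel tcp",(p@sx-x).round(4))
movel([.44,.12,.2],max_speed=.25)
t=get_image("top");sc=get_image("scene");m=camera_model("wrist")
s=get_state();print(s["tool_pos"],s["time"],s["width"])
c=lambda i,u,v:cv2.resize(i[int(v)-30:int(v)+30,int(u)-40:int(u)+40],(400,300),interpolation=cv2.INTER_CUBIC)
E0=s["tool_pos"]+.065*sx-.07*Z
a,b=w2px("top",E0),w2px("scene",E0);print("pred eye px",a,b)
cv2.imwrite("pics/e.png",np.hstack([c(t,*a),c(sc,*b)]))
```

```text
blade along -0.0735 lat 0.0002 => origin rel tcp 0.0075
hend along -0.0382 lat 0.0002 => origin rel tcp 0.0018
blade_z3 along -0.0733 lat 0.0002 => origin rel tcp 0.0077
[0.43977134 0.11994364 0.19910614] 13.925 0.012689866864467401
pred eye px [214.52456831 212.71696515] [259.12792398 192.80043023]
```

View pics/e.png

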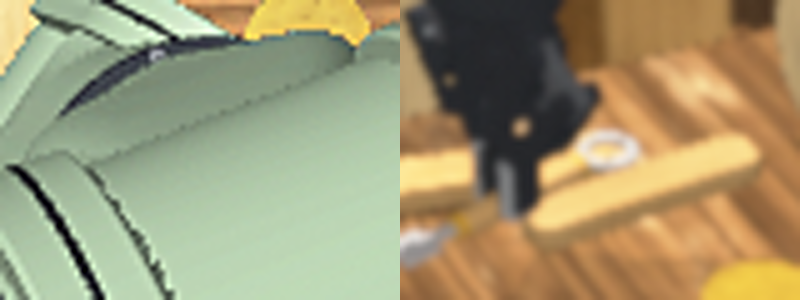

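Run:
```python
from h import *
h=.069
movep(*pose(ball+.03*peg-.06*X,40,-1,h=h))
print(get_state()["time"],get_state()["joint_pos"].round(2))
E=ball+.022*peg
p,q=pose(E,40,-1,h=h);movel(p,q,max_speed=.1)
s=get_state();print(s["time"],s["tool_pos"]-p,s["contact_force"],s["width"])
t=get_image("top");sc=get_image("scene")
c=lambda i,u,v:cv2.resize(i[int(v)-30:int(v)+30,int(u)-40:int(u)+40],(400,300),interpolation=cv2.INTER_CUBIC)
for n in("top","scene"):print(n,"pred eye",w2px(n,E),"ball",w2px(n,ball))
cv2.imwrite("pics/i.png",np.hstack([c(t,290,140),c(sc,348,180)]))
```

```text
15.275 [ 0.82  0.9  -1.34  2.41  2.08  0.94 -0.25]
16.0833 [-4.09094497e-04  1.43439766e-04 -6.17346587e-05] [ 0.08245503 -0.01009036 -0.98370125] 0.01322338947191086
top pred eye [293.05934192 144.74428928] ball [292.13428175 141.26865426]
scene pred eye [343.11666021 175.70016787] ball [347.2110427  180.31454963]
```

View pics/i.png

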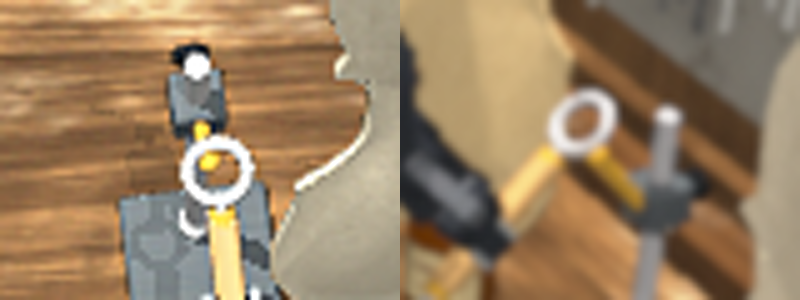

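Top crop: the eye is at (293.4,144.4) with the ball at about (292,141.8), seen inside it. Scene crop: the eye is at (344.6,174.6), and the peg runs out of its lower right.

Run:
```python
from h import *
e=tri((293.4,144.4),(344.6,174.6));b=tri((291.9,141.8),(347.6,180.2));print(e,b)
d=e[0]-b[0];sx=np.cross(Y,peg);print("along peg",d@peg,"lat Y",d@Y,"fwd",d@sx)
print("eye-pred",(e[0]-(ball+.022*peg)))
```

```text
(array([ 0.6279, -0.0571,  0.2582]), np.float64(0.0029)) (array([ 0.6407, -0.0543,  0.2384]), np.float64(0.0022))
along peg 0.023533937954413206 lat Y -0.0015081439296990655 fwd 0.002756676666774967
eye-pred [ 0.00117068 -0.00128822  0.00284702]
```

Run:
```python
from h import *
h=.069;sx=np.cross(Y,peg);off=.0013*Y-.002*sx
p,q=pose(ball+.022*peg+off,40,-1,h=h);movel(p,q,max_speed=.05)
p,q=pose(ball-.022*peg+off,40,-1,h=h);r=movel(p,q,max_speed=.03,until_force=4)
s=get_state();print(r,s["time"],(s["tool_pos"]-p)@peg,s["contact_force"],s["width"])
sc=get_image("scene");t=get_image("top")
c=lambda i,u,v:cv2.resize(i[int(v)-30:int(v)+30,int(u)-40:int(u)+40],(400,300),interpolation=cv2.INTER_CUBIC)
cv2.imwrite("pics/j.png",np.hstack([c(t,290,135),c(sc,348,185)]))
```

```text
False 18.05 0.00010938735897824348 [-0.29598049 -0.2214336  -0.62890624] 0.012689729863634714
```

View pics/j.png

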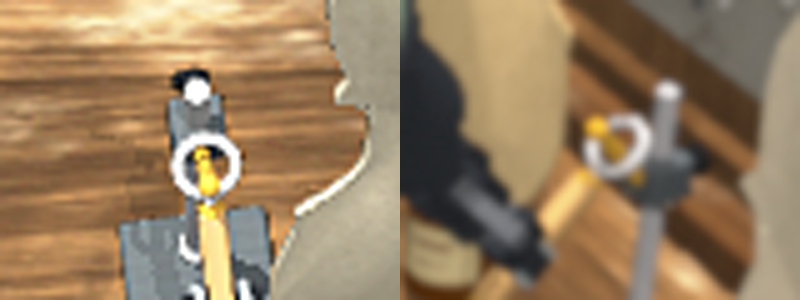

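Threaded: the ball now stands out above the eye in both views. Next I tilt the spatula nearly vertical about the eye, then release it.

Run:
```python
from h import *
h=.069;sx=np.cross(Y,peg);off=.0013*Y-.002*sx
for a in range(45,77,5):
    p,q=pose(ball-.022*peg+off,a,-1,h=h);r=movel(p,q,max_speed=.05,until_force=12)
    s=get_state();print(a,r,s["time"].__round__(2),s["contact_force"].round(1),s["ft_torque"].round(2))
    if r:break
sc=get_image("scene");t=get_image("top")
c=lambda i,u,v:cv2.resize(i[int(v)-45:int(v)+45,int(u)-60:int(u)+60],(400,300),interpolation=cv2.INTER_CUBIC)
cv2.imwrite("pics/k.png",np.hstack([c(t,290,145),c(sc,348,200)]))
```

```text
45 False 18.47 [ 0.   0.8 -0.3] [-0.08  0.76  0.05]
50 False 18.78 [-0.2  0.3  0.4] [-0.12  0.87  0.01]
55 False 19.1 [0.6 0.3 0.5] [-0.05  0.95  0.  ]
60 False 19.42 [-0.4 -0.2  0.1] [-0.11  1.01 -0.06]
65 False 19.73 [ 0.4 -0.3 -0.7] [-0.1   1.06 -0.03]
70 False 20.05 [0.8 0.7 0.3] [-0.07  1.08  0.03]
75 False 20.37 [-0.2  0.2  0.2] [-0.08  1.12 -0.06]
```

View pics/k.png

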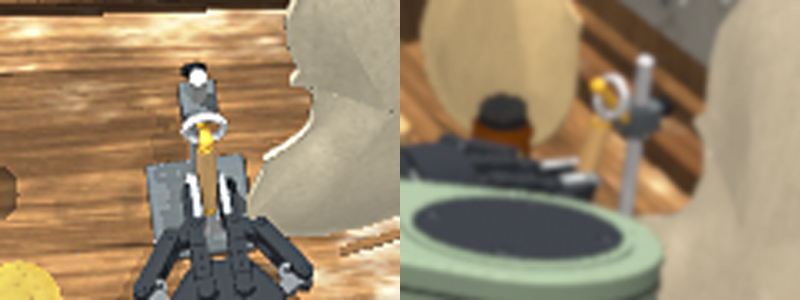

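The eye is on the peg below the ball with no contact force, and the spatula is nearly vertical. I release it and back off along the tool axis.

Run:
```python
from h import *
move_gripper(.04); sleep(.8)
s=get_state();zt=R.from_quat(s["tcp_rot"]).as_matrix()[:,2]
r=movel(s["tool_pos"]-.10*zt,max_speed=.08,until_force=6);print(r,get_state()["contact_force"],get_state()["time"])
s=get_state();p=s["tool_pos"]+np.array([-.05,0,.12]);
try: movel(p,max_speed=.2)
except Exception as e: print(repr(e))
def wood(t,x0,x1,y0,y1,z=None):
    h=cv2.cvtColor(t,cv2.COLOR_BGR2HSV);return h
eye=ball-.03*peg-.004*Z
for k in range(2):
    sleep(.7)
    for n in("scene","top"):
        get_image(n)
        for f in("spatula","spatula_eye","glue_pot"):print(n,f,[(np.round(d["centre"],3).tolist(),round(d["score"],2)) for d in find_in(n,f)][:3])
for n in("scene","top"):
    for d in cut_out(n,"spatula")[:1]:
        a=np.argwhere(d["mask"])[:,::-1];print(n,d["score"],len(a),a.min(0),a.max(0))
    print("pred",n,w2px(n,eye),w2px(n,eye-.14*Z))
print(get_state()["time"],get_state()["tool_pos"])
```

```text
Traceback (most recent call last):
rig.Unreachable: the arm cannot follow that straight line within its joint ranges
```

Run:
```python
from h import *
s=get_state();zt=R.from_quat(s["tcp_rot"]).as_matrix()[:,2];p0=s["tool_pos"];print(s["time"],s["joint_pos"].round(2),p0,s["contact_force"])
done=0
for d in(.08,.07,.06,.05,.04,.03):
    try: r=movel(p0-d*zt,max_speed=.08,until_force=6);print("back",d,r);break
    except Unreachable: pass
s=get_state();print(s["time"],s["joint_pos"].round(2),s["tool_pos"],s["contact_force"])
for pitch in(75,65,55,45):
  q=pose(ball,pitch,-1)[1]
  for dx,dz in((-.05,.0),(-.04,.04),(-.02,.08),(0,.05)):
    j=inverse_kinematics(s["tool_pos"]+dx*X+dz*Z,q);print(pitch,dx,dz,None if j is None else j.round(2))
```

```text
21.6417 [ 0.73  1.53 -1.22  2.4   3.12  1.52 -0.26] [ 0.5701623  -0.06018041  0.17546519] [0.02715673 0.49681802 0.42058531]
21.6417 [ 0.73  1.53 -1.22  2.4   3.12  1.52 -0.26] [ 0.5701623  -0.06018041  0.17546519] [0.02715673 0.49681802 0.42058531]
75 -0.05 0.0 None
75 -0.04 0.04 None
75 -0.02 0.08 None
75 0 0.05 [ 0.73  1.42 -1.29  2.42  3.    1.51 -0.3 ]
65 -0.05 0.0 None
65 -0.04 0.04 None
65 -0.02 0.08 [ 0.75  1.24 -1.37  2.44  2.67  1.38 -0.33]
65 0 0.05 [ 0.73  1.31 -1.31  2.38  2.75  1.36 -0.31]
55 -0.05 0.0 None
55 -0.04 0.04 [ 0.75  1.24 -1.35  2.44  2.52  1.33 -0.31]
55 -0.02 0.08 [ 0.77  1.15 -1.39  2.35  2.42  1.2  -0.26]
55 0 0.05 [ 0.74  1.21 -1.33  2.3   2.49  1.19 -0.26]
45 -0.05 0.0 [ 0.74  1.25 -1.32  2.38  2.37  1.24 -0.24]
45 -0.04 0.04 [ 0.75  1.15 -1.35  2.33  2.27  1.14 -0.21]
45 -0.02 0.08 [ 0.76  1.05 -1.35  2.24  2.16  1.01 -0.14]
45 0 0.05 [ 0.73  1.12 -1.3   2.19  2.23  1.03 -0.14]
```

Run:
```python
from h import *
s=get_state();p0=s["tool_pos"];q=pose(ball,45,-1)[1]
try: r=movel(p0-.05*X,q,max_speed=.05,until_force=6)
except Unreachable:
    print("alt");movel(p0-.012*X,pose(ball,65,-1)[1],max_speed=.03,until_force=6)
    r=movel(p0-.05*X,q,max_speed=.04,until_force=6)
s=get_state();print(r,s["time"],s["tool_pos"]-p0,s["contact_force"])
try: movel(s["tool_pos"]-.03*X+.08*Z,max_speed=.15,until_force=6)
except Unreachable as e: print(e)
eye=ball-.03*peg-.004*Z
sleep(.5)
for n in("scene","top"):
    im=get_image(n);cv2.imwrite(f"pics/fin_{n}.png",im)
    for f in("spatula","spatula_eye","glue_pot"):print(n,f,[(np.round(d["centre"],3).tolist(),round(d["score"],2)) for d in find_in(n,f)][:3])
    for d in cut_out(n,"spatula")[:1]:
        a=np.argwhere(d["mask"])[:,::-1];print(n,d["score"],len(a),a.min(0),a.max(0),a.mean(0))
    print("pred",n,w2px(n,eye),w2px(n,eye-.06*Z),w2px(n,eye-.14*Z))
s=get_state();print(s["time"],s["tool_pos"],s["contact_force"])
```

```text
False 22.7917 [-0.04979151 -0.00496591 -0.0002241 ] [-0.19058635 -0.25107004 -0.22684165]
scene spatula [([0.65, -0.057, 0.148], 0.87)]
scene spatula_eye [([0.648, -0.055, 0.145], 0.64), ([0.477, -0.323, 0.074], 0.47)]
scene glue_pot [([0.478, -0.32, 0.077], 0.78), ([0.316, 0.153, 0.056], 0.56)]
scene 0.87 345 [336 185] [358 240] [346.66666667 211.84057971]
pred scene [352.4047616  187.79554966] [349.81489256 208.41671791] [346.62083898 233.84855069]
top spatula [([0.645, -0.05, 0.15], 0.46), ([0.476, -0.258, 0.016], 0.19)]
top spatula_eye [([0.661, -0.044, 0.005], 0.68), ([0.649, -0.053, 0.149], 0.62), ([0.613, -0.313, 0.017], 0.16)]
top glue_pot [([0.322, 0.176, 0.064], 0.79), ([0.484, -0.306, 0.081], 0.61)]
top 0.64 205 [284 133] [296 166] [290.03414634 148.70243902]
pred top [290.91461054 137.34141638] [290.69822455 145.77702099] [290.44444898 155.67022275]
24.5083 [ 0.49051489 -0.06815888  0.25525716] [-0.15854064  0.62077508  0.10820929]
```

Run:
```python
from h import *
sleep(1.5)
old=cv2.imread("pics/fin_scene.png");im=get_image("scene")
print("moved px",(cv2.absdiff(old,im)[170:250,330:365].max(2)>25).sum())
a=np.argwhere(cut_out("scene","spatula")[0]["mask"])[:,::-1].astype(float)
for lo,hi in((185,189),(190,194),(195,199),(200,210),(211,220),(221,230),(231,241)):
    b=a[(a[:,1]>=lo)&(a[:,1]<=hi)];print(lo,len(b),b.mean(0).round(1),b[:,0].min(),b[:,0].max())
# expected silhouettes: eye at candidates, tilt candidates in x-z plane
mask=np.zeros((420,560),bool);mask[a[:,1].astype(int),a[:,0].astype(int)]=1
best=[]
for dx in np.arange(-.02,.0141,.004):
  for dz in np.arange(-.052,.013,.004):
    for tp in(-40,-30,-20,-10,0,10,20,30):
      for ry in(-10,0,10):
        e=ball+(.0221+dx)*X+dz*Z
        up=R.from_rotvec(np.radians(tp)*Y).apply(Z);up=R.from_rotvec(np.radians(ry)*X).apply(up)
        sz=np.cross(up,Y);P=lambda x,y:w2px("scene",e+(x-.06)*up+y*Y)
        m=np.zeros((420,560),np.uint8)
        for x0,x1,w in((-.081,-.058,.011),(-.058,-.04,.004),(-.04,.04,.007)):
            cv2.fillPoly(m,[np.round([P(x0,w),P(x1,w),P(x1,-w),P(x0,-w)]).astype(int)],1)
        th=np.linspace(0,6.283,20)
        cv2.polylines(m,[np.round([P(.06+.0135*np.cos(t),.0135*np.sin(t)) for t in th]).astype(int)],True,1,3)
        m=m>0;best.append(((m&mask).sum()/(m|mask).sum(),round(dx,3),round(dz,3),tp,ry))
best.sort(reverse=True);print(*best[:8],sep="\n")
```

```text
moved px 0
185 5 [356.4 188.2] 356.0 357.0
190 13 [353.7 192.2] 349.0 358.0
195 29 [351.9 196.9] 348.0 356.0
200 63 [348.6 205. ] 345.0 352.0
211 56 [345.2 215.4] 342.0 349.0
221 52 [342.2 225.2] 338.0 346.0
231 63 [339.1 235.3] 336.0 342.0Traceback (most recent call last):
  File "<stdin>", line 22, in <module>
  File "<stdin>", line 17, in <lambda>
  File "h.py", line 9, in w2px
    m=M or camera_model(cam); f=210/np.tan(np.radians(m["fov_y"])/2); T=np.array(m["world_from_camera"])
           ~~~~~~~~~~~~^^^^^
ValueError: time passes only in moves, steps and waits
```

Run:
```python
from h import *
from scipy.optimize import least_squares
C={n:camera_model(n) for n in("scene","top")}
A={}
for n in C:
    get_image(n);A[n]=np.argwhere(cut_out(n,"spatula")[0]["mask"])[:,::-1].astype(float)
a=A["top"]
for lo in range(130,170,4):
    b=a[(a[:,1]>=lo)&(a[:,1]<lo+4)]
    if len(b):print(lo,len(b),b.mean(0).round(1),b[:,0].min(),b[:,0].max())
mk={}
for n in C:
    mk[n]=np.zeros((420,560),bool);mk[n][A[n][:,1].astype(int),A[n][:,0].astype(int)]=1
best=[]
th=np.linspace(0,6.283,16)
for dx in np.arange(-.008,.025,.004):
  for dz in np.arange(-.048,-.003,.004):
    for tp in range(-10,41,5):
      for ry in(-8,0,8):
        e=ball+dx*X+dz*Z
        up=R.from_rotvec(np.radians(ry)*X).apply(R.from_rotvec(np.radians(tp)*Y).apply(Z));s=0
        for n in C:
            P=lambda x,y:w2px(n,e+(x-.06)*up+y*Y,C[n])
            m=np.zeros((420,560),np.uint8)
            for x0,x1,w in((-.081,-.058,.011),(-.058,-.04,.004),(-.04,.04,.007)):
                cv2.fillPoly(m,[np.round([P(x0,w),P(x1,w),P(x1,-w),P(x0,-w)]).astype(int)],1)
            cv2.polylines(m,[np.round([P(.06+.0135*np.cos(t),.0135*np.sin(t)) for t in th]).astype(int)],True,1,3)
            m=m>0;s+=(m&mk[n]).sum()/(m|mk[n]).sum()
        best.append((s.round(3),round(dx-.0221,4),round(dz,3),tp,ry))
best.sort(reverse=True);print(*best[:8],sep="\n");print(get_state()["time"])
```

```text
134 16 [287.5 135.4] 284.0 292.0
138 17 [286.4 139.5] 284.0 289.0
142 18 [288.9 143.8] 287.0 292.0
146 31 [290.4 147.5] 287.0 294.0
150 31 [290.6 151.5] 287.0 294.0
154 24 [290.5 155.5] 288.0 293.0
158 22 [290.7 159.5] 288.0 293.0
162 24 [290.5 163.4] 288.0 294.0
(np.float64(1.149), np.float64(-0.0021), np.float64(-0.036), 10, 0)
(np.float64(1.146), np.float64(-0.0021), np.float64(-0.04), 10, 0)
(np.float64(1.129), np.float64(0.0019), np.float64(-0.04), 15, 0)
(np.float64(1.127), np.float64(-0.0021), np.float64(-0.032), 10, 0)
(np.float64(1.123), np.float64(0.0019), np.float64(-0.044), 15, 0)
(np.float64(1.114), np.float64(0.0019), np.float64(-0.036), 15, 0)
(np.float64(1.094), np.float64(-0.0061), np.float64(-0.032), 10, 0)
(np.float64(1.091), np.float64(-0.0021), np.float64(-0.044), 10, 0)
26.3083
```

The fit puts the eye at stand x ≈ -2 mm and z ≈ 0.20 m, tilted about 10-15°. That is within limits, and the picture shows no motion, so I hand it in.

```bash
python3 -c "
from h import *
print(sign_off())"
```

```text
the job is handed in; nothing more can be done
None
```

I handed the job in at about 26 s of the 58 s: the pot stands within about 3 mm of the white ring's centre, and the spatula hangs still by its eye on the peg, blade down, tilted about 10–15°; sign-off returned no verdict.

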